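# Start the three staining timers in order

### The arm

A 7-joint arm with a two-finger parallel gripper is mounted at the origin on a cart in front of the work surface, level with it; the furniture and walls round the work are solid. World frame = base frame: x ahead of the robot, y to its left, z up, the work surface at z = 0. Lengths are in m, angles in degrees, forces in N, time in s.
With the tool pointing down it reaches from about 0.425 to 0.875 m from the base axis. Payload 4.7 kg.
Tool frame: the origin (TCP) lies at the very end of the fingers, on their centre line; the grasp point (between the pads) lies env.grip_point_offset behind it (env.grip_point_offset is the distance from the TCP to the grasp point, in m); z points along the fingers, y is the direction in which the jaws open and shut (so a half turn about z gives the same grasp; the last joint's range is limited). The gripper opens to 87 mm and grips with 3 to 60 N. Pads are 19 mm wide; open, the fingers measure 117 mm over their backs; the gripper's body (75 mm by 190 mm) begins 51 mm behind the grasp point.
Start: joints at [-64.166, 18.392, -4.016, 83.108, 1.295, 78.541, -3.26], TCP at [0.275, 0.589, 0.223] pointing down, gripper open.
Joint ranges: [-163.93, 163.93], [-17.29, 119.83], [-79.2, 71.16], [3.27, 140.29], [-89.18, 269.18], [5.43, 117.66], [-154.24, 154.24]. Speed limits (degrees/s): [147.25, 147.25, 180, 180, 180, 180, 180].

### API

Orientations are given as [roll, pitch, yaw] about the fixed x, y, z axes, in that order (R = Rz(yaw) Ry(pitch) Rx(roll)).
In Python, from cell import env gives the robot as it stands.
- The arm moves only by the tool send_rows, never from a script. Its argument "plan" is a list of rows, each a list of 7 numbers: the finger opening in mm, from 0 to 87, then the shift along the tool's x, y, z in mm, then the turn, a rotation vector about the tool's x, y, z in rad. A call has 1 to 12 rows; each row shifts and turns the commanded pose from where the row before left it, along the tool's axes as they then stand; what a row does not reach is not made up. A row lasts 1/10 s, in which the tool goes at most 50 mm and 8.59 degrees, less where a joint would pass 70% of its speed; a pose out of reach is approached as far as the arm can. A call is refused whole if a number of a shift passes 50 or a number of a turn 0.15, either way. A call with a gripper value outside its range is refused whole. The fingers move at their own pace and stop on an object; "grip_force" is the grip in N (left out, the last holds). Time passes only in rows, so rows that do not move let the fingers close. It gives the time, the measured TCP pose, the force and the opening at its end, in the units of the state.
- env.get_obs(): the state, without advancing time (a new reading comes with each control period).
- env.read_camera(name): name is "scene" or "top" or "wrist"; returns the picture (384x512x3 uint8, red, green, blue); there is no depth.
- env.get_calibration(name): a dict with "fx", "fy", "cx", "cy" (pixels), "extrinsics" (4x4, takes a point from camera to world coordinates). Camera axes: x right, y down, z forward; pixel columns grow to the right and rows downward; lengths in m; the calibration is good to about 2 mm. A picture is of the moment at which its call begins: read the wrist's pose just before it. get_calibration takes no time and is no camera call; for the wrist camera it gives the pose at the moment of the call.
- env.sign_off(): hands the job in, once; it reports no verdict.
Trained networks look in the newest picture that a camera, given by its name, has taken for a name from the list of things; names that differ only in an ending like _2 or _b are one class to them, and where a whole thing is asked for, a point or a joint stands for the part that bears it (a point fixed in the world has none). Each returns a list of dicts, best first, with "confidence" (0 to 1); they miss things now and then, are a little off and sometimes report something else, mostly with a low value. They report only what shows in the picture. A call takes as long as a camera call.
- env.regions_of(camera, query): "region" (384x512 bool, what is visible of it) and "rect" ([left, top, right, bottom] in pixels, round what is visible of it).
The state is a dict: "time_s": time; "qpos": joint angles; "joint_velocities": joint speeds; "effort": joint torques, N m; "tool_pos": TCP position; "tool_rot": TCP orientation; "force": force on the tool from outside, world axes, zero at the start; "wrist_torque": the same for the moment, N m; "grip_width": finger opening in m.
Only numpy, scipy, OpenCV 4.12 (cv2) and the standard library are available. Lean on these libraries where they do the work, as an engineer would, in place of code of your own. Each camera call takes 0.05 s, during which the arm holds its last target. There are 200 camera calls.

### The job

Start the three white push-top timers for the staining run in this order: first the low wide round one, then the square one, last the tall slim one. Tap each one's black top plunger down lightly with the fingertips, so that it stays down, then draw clear. Only press them: do not pick up, shift or tip any timer, and leave the other things on the worktop alone.

Things in the scene. Friction and masses are not known exactly. Their poses are not given: they have to be found in the camera images.
- wide_timer: push-top timer: a white low, wide, round drum, 84 mm across and 34 mm high, with a dark display window in its side (-x side at yaw 0) and a black plunger in the middle of its flat top. It stands loose on the worktop, about 0.35 kg. Origin: centre of its underside, z up
- wide_top (a point): centre of the upper face of that timer's plunger, a black round button 26 mm across. When fully up this face is 48 mm above the worktop (14 mm proud of the housing); it moves down with the plunger
- wide_plunger (a joint): how far that plunger is pressed, m: 0 fully up, 0.010 at its lower stop (then still 4 mm proud of the housing). At the start it is up, 0 to 0.0015. It slides against a steady friction of about 2.5 N, has no spring, and stays where it is left; the timer runs once it is more than 0.006 down, so about 8 mm is plenty: do not drive it against the stop. The timer is delicate, pressing with 25 N breaks it
- square_timer: push-top timer: a white square box with rounded edges, 64 x 64 mm and 46 mm high, with a dark display window in its side (-x side at yaw 0) and a black plunger in the middle of its flat top. It stands loose on the worktop, about 0.35 kg. Origin: centre of its underside, z up
- square_top (a point): centre of the upper face of that timer's plunger, a black round button 26 mm across. When fully up this face is 60 mm above the worktop (14 mm proud of the housing); it moves down with the plunger
- square_plunger (a joint): how far that plunger is pressed, m: 0 fully up, 0.010 at its lower stop (then still 4 mm proud of the housing). At the start it is up, 0 to 0.0015. It slides against a steady friction of about 2.5 N, has no spring, and stays where it is left; the timer runs once it is more than 0.006 down, so about 8 mm is plenty: do not drive it against the stop. The timer is delicate, pressing with 25 N breaks it
- tall_timer: push-top timer: a white tall, slim, round column, 50 mm across and 66 mm high, with a dark display window in its side (-x side at yaw 0) and a black plunger in the middle of its flat top. It stands loose on the worktop, about 0.35 kg. Origin: centre of its underside, z up
- tall_top (a point): centre of the upper face of that timer's plunger, a black round button 26 mm across. When fully up this face is 80 mm above the worktop (14 mm proud of the housing); it moves down with the plunger
- tall_plunger (a joint): how far that plunger is pressed, m: 0 fully up, 0.010 at its lower stop (then still 4 mm proud of the housing). At the start it is up, 0 to 0.0015. It slides against a steady friction of about 2.5 N, has no spring, and stays where it is left; the timer runs once it is more than 0.006 down, so about 8 mm is plenty: do not drive it against the stop. The timer is delicate, pressing with 25 N breaks it
- petri_dish: bystander: covered dish, 62 mm across, 16 mm high, lying flat; origin at the centre of its underside
- specimen_cup: bystander: specimen cup with screw lid, 66 mm across, 70 mm high; origin at the centre of its underside
- calculator: bystander: pocket calculator 140 x 78 x 14 mm, lying flat, long side along its x; origin at the centre of its underside
- marker: bystander: marker pen 138 mm long, 17 mm thick, lying along its y; origin under its middle
- electrolyte_analyser: fixed obstacle on the right of the worktop: a large grey cabinet-like instrument, 0.45 m high; keep the arm clear of it. Origin on the worktop under its middle: its left side is 0.225 m to +y of that, its foremost part 0.15 m to -x

How it is judged (in metres and radians):
On the way, in this order (a step that is already met when the one before it is completed fails the run):
1. the wide round timer's plunger is down, the other two still up (value of joint wide_plunger above 0.006 m and value of joint each of square_plunger, tall_plunger below 0.004 m), for 0.1 s.
2. then the square timer's plunger is down, the tall one's still up (value of joint each of wide_plunger, square_plunger above 0.006 m and value of joint tall_plunger below 0.004 m), for 0.1 s.
3. then the tall slim timer's plunger is down as well (value of joint each of wide_plunger, square_plunger, tall_plunger above 0.006 m), for 0.1 s.
At the end, for the whole second after the job is handed in: All three plungers are more than 6 mm down; every timer stands upright (within 0.05 rad), at rest and within 20 mm of its starting place; petri dish, specimen cup, calculator and marker are within 25 mm of theirs (all of step 3 and distance of each of wide_timer, square_timer, tall_timer from where it was at the start of the episode below 0.02 m and angle between each of wide_timer, square_timer, tall_timer's own z axis and vertical below 0.05 rad and linear speed of each of wide_timer, square_timer, tall_timer below 0.02 m/s and distance of each of petri_dish, specimen_cup, calculator, marker from where it was at the start of the episode below 0.025 m); the robot touches nothing.
It fails at once if a plunger is pressed (over 4 mm) before its turn ((value of joint any of square_plunger, tall_plunger above 0.004 m and value of joint wide_plunger below 0.006 m) or (value of joint tall_plunger above 0.004 m and value of joint square_plunger below 0.006 m)).
It fails at once if a timer is pressed or squeezed with more than 25 N (contact force between any of the arm, the fingers and wide_timer above 25 N or contact force between any of the arm, the fingers and square_timer above 25 N or contact force between any of the arm, the fingers and tall_timer above 25 N).
It fails at once if a timer is lifted by more than 8 mm, shifted by more than 20 mm or tipped by more than 0.2 rad (height (world z) of any of wide_timer, square_timer, tall_timer above 0.008 m or distance of any of wide_timer, square_timer, tall_timer from where it was at the start of the episode above 0.02 m or angle between any of wide_timer, square_timer, tall_timer's own z axis and vertical above 0.2 rad).
It fails at once if the petri dish, specimen cup, calculator or marker is moved by more than 25 mm (distance of any of petri_dish, specimen_cup, calculator, marker from where it was at the start of the episode above 0.025 m).
It also fails if it takes over 48 s, if anything falls off the work surface, if the arm or the gripper's body presses on something with over 40 N, if the wrist force passes 120 N, or if a joint passes its speed limit or range.

## Working session

There is one attempt and no reset: what is moved stays moved. The work goes in short steps, Python scripts to look and compute and a tool call to move; the robot and the scene stay as the last step left them, time stands still between calls to the robot, and variables do not carry over. Pictures are saved under pics/ and viewed, about 8 in all and at most 12, crops included, and the job is handed in when it is done.

Besides the shell and the picture viewer there is one more tool, called by a JSON object that holds its "op" and its "data". send_rows: Moves the arm, as the interface text tells. Its arguments: {"type":"object","properties":{"plan":{"type":"array"},"grip_force":{"type":"number"}},"required":["plan"]}

```bash
mkdir -p pics; cat > h.py <<'E'
import numpy as np, cv2
from cell import env
from scipy.spatial.transform import Rotation as R
def ray(cam,u,v,z):
    c=env.get_calibration(cam); E=np.array(c["extrinsics"])
    d=E[:3,:3]@np.array([(u-c["cx"])/c["fx"],(v-c["cy"])/c["fy"],1.])
    return E[:3,3]+d*(z-E[2,3])/d[2]
def proj(cam,p):
    c=env.get_calibration(cam); E=np.array(c["extrinsics"])
    q=E[:3,:3].T@(np.array(p)-E[:3,3]); return c["fx"]*q[0]/q[2]+c["cx"],c["fy"]*q[1]/q[2]+c["cy"]
def save(cam,name):
    im=env.read_camera(cam); cv2.imwrite(f"pics/{name}.png",im[:,:,::-1]); return im
E
python3 - <<'E'
from h import *
print(env.get_obs(), env.grip_point_offset)
a=save("top","top0"); b=save("scene","scene0")
cv2.imwrite("pics/both0.png",cv2.resize(np.hstack([a,b])[:,:,::-1],(800,300),interpolation=cv2.INTER_AREA))
for cam in("top","scene"):
    print(cam,np.round(env.get_calibration(cam)["extrinsics"],3).tolist())
    for n,z in(("wide_timer",.034),("square_timer",.046),("tall_timer",.066),("petri_dish",.016),("specimen_cup",.07),("calculator",.014),("marker",.017)):
        for r in env.regions_of(cam,n)[:2]:
            v,u=np.nonzero(r["region"]); print(n,round(r["confidence"],2),r["rect"],len(u),np.round(ray(cam,u.mean(),v.mean(),z),3))
E
```

```text
{'time_s': 0.0, 'qpos': array([-64.16698204,  18.43846684,  -4.01749025,  83.17493373,
         1.29480766,  78.53979517,  -3.26253752]), 'joint_velocities': array([-9.03279298e-02, -3.13922301e-02,  4.19091758e-05,  3.83487700e-02,
        2.91536728e-02,  5.42854686e-02,  1.48311803e-01]), 'effort': array([-3.51343788e-04, -4.91284883e+01, -4.04369496e-01, -3.12531245e+01,
       -6.39478443e-02,  4.34904615e-02,  2.05965980e-04]), 'tool_pos': array([0.27475384, 0.58847025, 0.22146821]), 'tool_rot': array([-1.79892044e+02,  4.91410129e-03,  1.54976020e+02]), 'force': array([0.38328618, 0.98931252, 0.496884  ]), 'wrist_torque': array([-0.00769295, -0.029017  , -0.00943136]), 'grip_width': 0.08707773891635309} 0.0187
top [[-0.012, -0.998, 0.069, 0.446], [-1.0, 0.011, -0.015, -0.047], [0.014, -0.069, -0.997, 1.284], [0.0, 0.0, 0.0, 1.0]]
wide_timer 0.63 [189.3, 181.1, 219.2, 203.6] 642 [0.535 0.1   0.034]
square_timer 0.55 [248.4, 183.4, 275.5, 210.0] 456 [ 0.516 -0.069  0.046]
tall_timer 0.75 [123.5, 201.0, 145.0, 225.1] 302 [0.472 0.299 0.066]
petri_dish 0.82 [147.1, 140.8, 167.3, 162.0] 325 [0.657 0.242 0.016]
specimen_cup 0.94 [202.1, 134.8, 224.9, 164.2] 439 [0.653 0.07  0.07 ]
calculator 0.58 [247.3, 110.5, 275.8, 159.6] 1169 [ 0.703 -0.067  0.014]
marker 0.82 [158.4, 245.8, 206.1, 253.3] 251 [0.368 0.168 0.017]
scene [[0.887, -0.276, 0.37, 0.083], [-0.461, -0.569, 0.681, -0.898], [0.023, -0.775, -0.632, 0.85], [0.0, 0.0, 0.0, 1.0]]
wide_timer 0.9 [227.9, 171.9, 249.0, 189.8] 307 [0.524 0.076 0.034]
square_timer 0.7 [244.8, 194.1, 269.6, 219.8] 396 [ 0.505 -0.095  0.046]
tall_timer 0.49 [198.3, 142.2, 206.8, 162.2] 199 [0.459 0.256 0.066]
petri_dish 0.48 [243.8, 149.0, 258.3, 162.3] 108 [0.653 0.231 0.016]
specimen_cup 0.77 [261.1, 163.3, 280.3, 181.9] 316 [0.632 0.031 0.07 ]
marker 0.37 [249.1, 195.1, 262.3, 203.4] 58 [ 0.538 -0.035  0.017]
```

```bash
python3 - <<'E'
import cv2,numpy as np
a=cv2.imread("pics/top0.png")[95:275,100:300]; b=cv2.imread("pics/scene0.png")[100:280,150:350]
cv2.imwrite("pics/v1.png",np.hstack([cv2.resize(a,(400,360)),cv2.resize(b,(400,360))]))
E
```

```text
(no output)
```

View pics/v1.png

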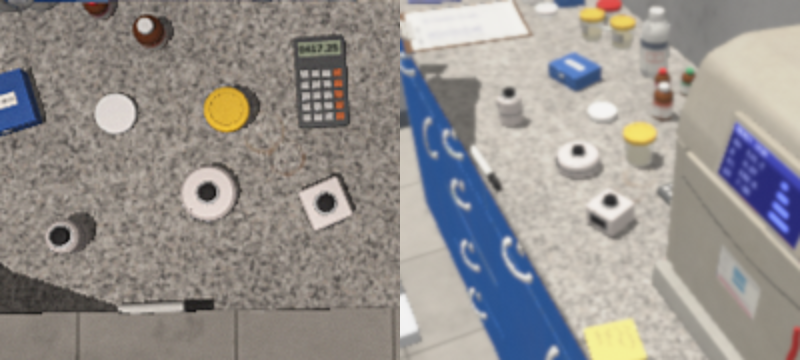

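View pics/both0.png

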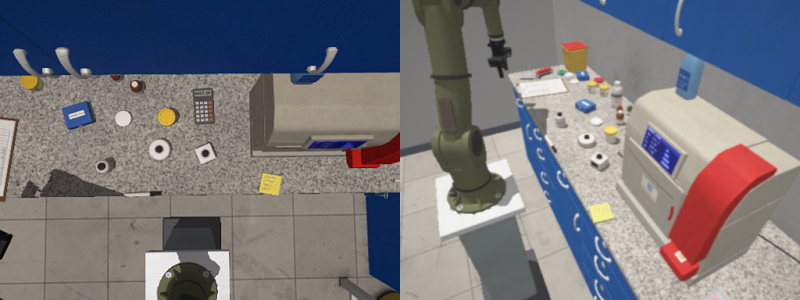

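The pictures show the plungers in the top view at about (203,191) wide, (263,196) square and (130,213) tall. The cup, dish and calculator lie behind the timers and the marker lies in front. Next I refine the plunger centres from their dark blobs.

```bash
python3 - <<'E'
from h import *
im=cv2.cvtColor(cv2.imread("pics/top0.png"),cv2.COLOR_BGR2GRAY).astype(float)
o=env.get_obs(); Rt=R.from_euler("xyz",o["tool_rot"],degrees=True).as_matrix()
print(Rt.round(3).tolist())
for n,u,v,z in(("wide",203,191,.048),("square",263,196,.06),("tall",130,213,.08)):
    w=im[v-8:v+9,u-8:u+9]; lab=cv2.connectedComponents((w<70).astype(np.uint8))[1]; m=lab==lab[8,8]
    y,x=np.nonzero(m); p=ray("top",u-8+x.mean(),v-8+y.mean(),z-.003)
    print(n,m.sum(),u-8+x.mean(),v-8+y.mean(),p.round(4),(Rt.T@(p-o["tool_pos"])*1000).round(0))
E
```

```text
[[-0.906, 0.423, 0.0], [0.423, 0.906, 0.0], [-0.0, 0.0, -1.0]]
wide 57 203.17543859649123 190.56140350877192 [0.5351 0.1012 0.045 ] [-442. -332.  178.]
square 58 262.5 196.13793103448276 [ 0.5162 -0.0711  0.057 ] [-498. -496.  166.]
tall 71 129.45070422535213 212.67605633802816 [0.4727 0.305  0.077 ] [-299. -174.  146.]
```

{"op": "send_rows", "data": {"plan": [[0,-30,-22,0,0,0,0],[0,-34,-26,0,0,0,0],[0,-34,-26,0,0,0,0],[0,-34,-26,0,0,0,0],[0,-34,-26,0,0,0,0],[0,-34,-26,0,0,0,0],[0,-34,-26,0,0,0,0],[0,-34,-26,0,0,0,0],[0,-34,-26,0,0,0,0],[0,-34,-26,0,0,0,0],[0,-34,-26,10,0,0,0],[0,-34,-26,10,0,0,0]], "grip_force": 20}}

```text
time_s: 2.0
tool_pos: [0.5117, 0.1375, 0.2031]
tool_rot: [179.9, 0.1, 155.0]
force: [1.0, -0.5, -0.0]
grip_width: 0.0026
```

{"op": "send_rows", "data": {"plan": [[0,-30,-22,10,0,0,0],[0,-8,-2,10,0,0,0],[0,0,0,10,0,0,0],[0,0,0,0,0,0,0],[0,0,0,0,0,0,0],[0,0,0,0,0,0,0]]}}

```text
time_s: 2.6
tool_pos: [0.5349, 0.1029, 0.1731]
tool_rot: [179.9, 0.0, 155.1]
force: [-0.1, -0.4, 0.6]
grip_width: 0.0004
```

```bash
cat > look.py <<'E'
import sys
from h import *
name,z=sys.argv[1],float(sys.argv[2])
o=env.get_obs(); im=save("wrist",sys.argv[3])
Rt=R.from_euler("xyz",o["tool_rot"],degrees=True).as_matrix()
print(o["time_s"],o["tool_pos"].round(4),o["tool_rot"].round(2),o["force"].round(2),o["grip_width"],"tip px",np.round(proj("wrist",o["tool_pos"])))
E=np.array(env.get_calibration("wrist")["extrinsics"]); print("cam",E[:3,3].round(3),E[:3,2].round(3))
for r in env.regions_of("wrist",name+"_timer")[:2]:
    m=r["region"]; v,u=np.nonzero(m); print("timer",r["confidence"],r["rect"])
    g=cv2.cvtColor(im,cv2.COLOR_RGB2GRAY); hull=np.zeros(g.shape,np.uint8)
    cv2.fillPoly(hull,[cv2.convexHull(np.stack([u,v],1).astype(np.int32))],1)
    n,lab,st,ce=cv2.connectedComponentsWithStats(((g<60)&(hull>0)).astype(np.uint8))
    for i in range(1,n):
        if st[i,4]>150:
            p=ray("wrist",*ce[i],z); print(st[i].tolist(),ce[i].round(1),p.round(4),"tool mm",(Rt.T@(p-o["tool_pos"])*1000).round(1))
E
python3 look.py wide .048 w1
```

```text
2.6 [0.5349 0.1029 0.1731] [1.7994e+02 2.0000e-02 1.5513e+02] [-0.13 -0.41  0.6 ] 0.00043284289501142924 tip px [256. 243.]
cam [0.461 0.136 0.336] [ 0.271 -0.125 -0.954]
timer 0.59 [210.9, 136.8, 299.3, 221.9]
[241, 171, 26, 27, 532] [253.6 184.3] [0.5354 0.1    0.048 ] tool mm [ -1.7  -2.5 125.1]
```

View pics/w1.png

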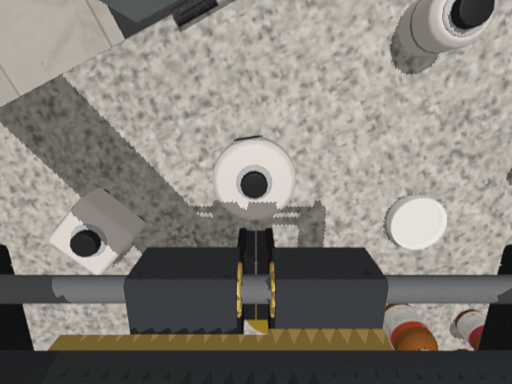

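The wrist picture shows the wide timer's plunger at (254,184), 2–3 mm from the tool axis. I centre on it and descend.

{"op": "send_rows", "data": {"plan": [[0,-1,-2,20,0,0,0],[0,-1,-1,30,0,0,0],[0,0,0,30,0,0,0],[0,0,0,20,0,0,0],[0,0,0,10,0,0,0],[0,0,0,5,0,0,0],[0,0,0,0,0,0,0],[0,0,0,0,0,0,0],[0,0,0,0,0,0,0]]}}

```text
time_s: 3.6
tool_pos: [0.5365, 0.0979, 0.0588]
tool_rot: [179.9, 0.1, 155.0]
force: [-0.2, -0.7, 0.4]
grip_width: 0.0005
```

{"op": "send_rows", "data": {"plan": [[0,0,0,2,0,0,0],[0,0,0,2,0,0,0],[0,0,0,2,0,0,0],[0,0,0,1,0,0,0],[0,0,0,1,0,0,0],[0,0,0,1,0,0,0]]}}

```text
time_s: 4.2
tool_pos: [0.5356, 0.0976, 0.0484]
tool_rot: [-180.0, -0.0, 155.0]
force: [0.4, -0.2, 0.5]
grip_width: 0.0006
```

```bash
python3 look.py wide .048 w2
```

```text
4.2 [0.5356 0.0976 0.0484] [-180.     -0.    154.97] [ 0.43 -0.17  0.51] 0.0005686876184194197 tip px [256. 244.]
cam [0.462 0.132 0.211] [ 0.27  -0.126 -0.955]
timer 0.62 [190.7, 155.1, 328.4, 250.4]
[237, 216, 47, 32, 1227] [260.1 233.5] [0.5311 0.1022 0.048 ] tool mm [6.1 2.3 0.4]
```

View pics/w2.png

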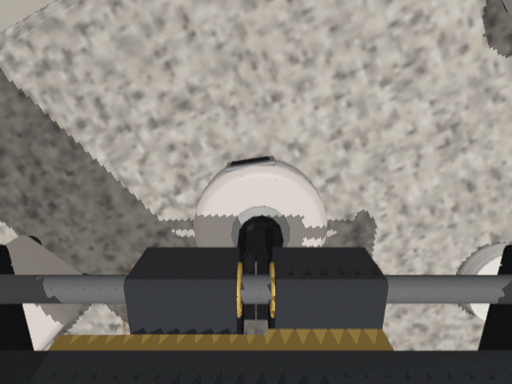

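The fingertips are just over the wide plunger, centred laterally to within about 2 mm at (260,232). Now I press.

{"op": "send_rows", "data": {"plan": [[0,0,0,1,0,0,0],[0,0,0,1,0,0,0],[0,0,0,1,0,0,0],[0,0,0,1,0,0,0]]}}

```text
time_s: 4.7
tool_pos: [0.5358, 0.0976, 0.0447]
tool_rot: [180.0, 0.0, 155.0]
force: [-0.9, -0.5, 3.1]
grip_width: 0.0005
```

{"op": "send_rows", "data": {"plan": [[0,0,0,1,0,0,0],[0,0,0,1,0,0,0],[0,0,0,1,0,0,0]]}}

```text
time_s: 5.0
tool_pos: [0.5358, 0.0976, 0.0416]
tool_rot: [180.0, 0.0, 155.0]
force: [-0.2, -1.0, 1.7]
grip_width: 0.0
```

{"op": "send_rows", "data": {"plan": [[0,0,0,1,0,0,0],[0,0,0,0.7,0,0,0],[0,0,0,0,0,0,0],[0,0,0,0,0,0,0]]}}

```text
time_s: 5.4
tool_pos: [0.5357, 0.0976, 0.0397]
tool_rot: [180.0, 0.0, 155.0]
force: [0.3, -0.3, 0.8]
grip_width: 0.0005
```

{"op": "send_rows", "data": {"plan": [[0,0,0,-10,0,0,0],[0,0,0,-30,0,0,0],[0,0,0,-40,0,0,0],[0,-4,-11,-40,0,0,0],[0,-10,-30,-13,0,0,0],[0,-10,-30,0,0,0,0],[0,-10,-30,0,0,0,0],[0,-10,-30,0,0,0,0],[0,-10,-30,0,0,0,0],[0,0,0,0,0,0,0],[0,0,0,0,0,0,0],[0,0,0,0,0,0,0]]}}

```text
time_s: 6.6
tool_pos: [0.5165, -0.0698, 0.173]
tool_rot: [180.0, -0.0, 155.1]
force: [0.2, -0.4, -0.5]
grip_width: 0.0006
```

```bash
python3 look.py square .06 s1
```

```text
6.6 [ 0.5165 -0.0698  0.173 ] [ 1.7996e+02 -2.0000e-02  1.5506e+02] [ 0.21 -0.42 -0.49] 0.00059400282123071 tip px [256. 244.]
cam [ 0.443 -0.036  0.336] [ 0.27  -0.125 -0.955]
timer 0.56 [212.0, 133.5, 299.6, 227.4]
[241, 175, 26, 27, 556] [253.7 188.2] [ 0.517  -0.0719  0.06  ] tool mm [ -1.3  -1.9 113. ]
timer 0.39 [420.8, 110.3, 449.6, 139.0]
[419, 111, 28, 27, 551] [432.6 124.6] [0.5296 0.0897 0.06  ] tool mm [ 55.3 150.  113.1]
```

View pics/s1.png

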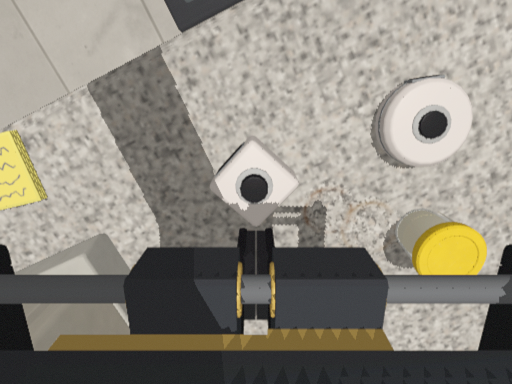

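The plunger of the square timer is at (254,188). The wide one at (433,125) projects to its known centre only at a face height of about 40 mm, so it is down and the timer has not shifted. Descending on the square one.

{"op": "send_rows", "data": {"plan": [[0,-1,-1,20,0,0,0],[0,0,-1,30,0,0,0],[0,0,0,30,0,0,0],[0,0,0,20,0,0,0],[0,0,0,8,0,0,0],[0,0,0,2,0,0,0],[0,0,0,0,0,0,0],[0,0,0,0,0,0,0]]}}

```text
time_s: 7.5
tool_pos: [0.5176, -0.0732, 0.0641]
tool_rot: [179.9, 0.1, 155.0]
force: [0.1, -0.5, 0.0]
grip_width: 0.0006
```

{"op": "send_rows", "data": {"plan": [[0,0,0,1,0,0,0],[0,0,0,1,0,0,0],[0,0,0,1,0,0,0],[0,0,0,1,0,0,0],[0,0,0,1,0,0,0],[0,0,0,1,0,0,0]]}}

```text
time_s: 8.1
tool_pos: [0.5167, -0.0734, 0.057]
tool_rot: [180.0, 0.0, 155.0]
force: [-0.4, 0.2, 2.9]
grip_width: 0.0004
```

Contact at about 3 N, with the height as expected. 5 mm more.

{"op": "send_rows", "data": {"plan": [[0,0,0,1,0,0,0],[0,0,0,1,0,0,0],[0,0,0,1,0,0,0]]}}

```text
time_s: 8.4
tool_pos: [0.5167, -0.0734, 0.0539]
tool_rot: [180.0, 0.0, 155.0]
force: [-0.4, 0.8, 2.5]
grip_width: 0.0006
```

{"op": "send_rows", "data": {"plan": [[0,0,0,1,0,0,0],[0,0,0,1,0,0,0],[0,0,0,0,0,0,0],[0,0,0,0,0,0,0]]}}

```text
time_s: 8.8
tool_pos: [0.5165, -0.0734, 0.0517]
tool_rot: [-180.0, 0.0, 155.0]
force: [-0.0, 0.1, 0.1]
grip_width: 0.0002
```

{"op": "send_rows", "data": {"plan": [[0,0,0,-10,0,0,0],[0,0,0,-40,0,0,0],[0,0,0,-45,0,0,0],[0,0,0,-43,0,0,0],[0,22,36,0,0,0,0],[0,22,36,0,0,0,0],[0,22,36,0,0,0,0],[0,22,36,0,0,0,0],[0,22,36,0,0,0,0],[0,22,36,0,0,0,0],[0,22,36,0,0,0,0],[0,22,36,0,0,0,0]]}}

```text
time_s: 10.0
tool_pos: [0.4783, 0.2634, 0.1905]
tool_rot: [180.0, 0.0, 155.0]
force: [0.9, 0.2, -0.1]
grip_width: 0.0005
```

{"op": "send_rows", "data": {"plan": [[0,22,34,0,0,0,0],[0,2,2,0,0,0,0],[0,0,0,0,0,0,0],[0,0,0,0,0,0,0],[0,0,0,0,0,0,0]]}}

```text
time_s: 10.5
tool_pos: [0.4731, 0.3029, 0.1902]
tool_rot: [-180.0, 0.0, 154.8]
force: [1.3, 0.4, -0.2]
grip_width: 0.0007
```

```bash
python3 look.py tall .08 t1
```

```text
10.5 [0.4731 0.3029 0.1902] [-1.7999e+02  3.0000e-02  1.5481e+02] [ 1.32  0.43 -0.22] 0.0007093802725677298 tip px [256. 244.]
cam [0.399 0.337 0.353] [ 0.27  -0.127 -0.954]
timer 0.97 [232.1, 146.7, 284.6, 210.2]
[245, 173, 27, 28, 586] [258.2 186.4] [0.4728 0.3057 0.08  ] tool mm [  1.5   2.5 110.1]
```

View pics/t1.png

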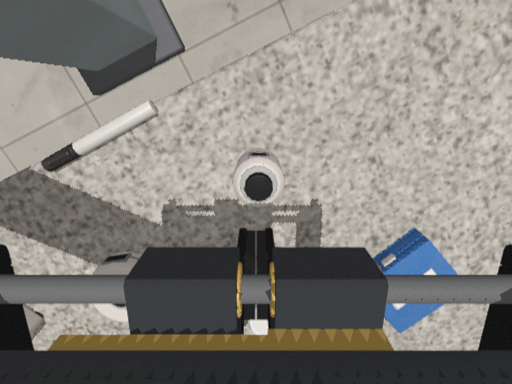

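The tall plunger is at (258,186), an offset of +1.5 and +2.5 mm, and nothing is near it. Descending to about 84 mm.

{"op": "send_rows", "data": {"plan": [[0,1,1,20,0,0,0],[0,0.5,1.5,30,0,0,0],[0,0,0,30,0,0,0],[0,0,0,18,0,0,0],[0,0,0,6,0,0,0],[0,0,0,2,0,0,0],[0,0,0,0,0,0,0],[0,0,0,0,0,0,0]]}}

```text
time_s: 11.4
tool_pos: [0.4729, 0.3082, 0.0852]
tool_rot: [179.9, 0.1, 155.0]
force: [0.6, 0.7, -0.2]
grip_width: 0.0002
```

{"op": "send_rows", "data": {"plan": [[0,0,0,1,0,0,0],[0,0,0,1,0,0,0],[0,0,0,1,0,0,0],[0,0,0,1,0,0,0],[0,0,0,1,0,0,0],[0,0,0,1,0,0,0],[0,0,0,1,0,0,0]]}}

```text
time_s: 12.1
tool_pos: [0.4721, 0.3078, 0.0771]
tool_rot: [180.0, 0.0, 155.0]
force: [-0.4, -0.6, 2.2]
grip_width: 0.0004
```

{"op": "send_rows", "data": {"plan": [[0,0,0,1,0,0,0],[0,0,0,1,0,0,0],[0,0,0,1,0,0,0]]}}

```text
time_s: 12.4
tool_pos: [0.472, 0.3078, 0.0738]
tool_rot: [180.0, 0.0, 155.0]
force: [-1.7, -1.5, 2.4]
grip_width: 0.0005
```

{"op": "send_rows", "data": {"plan": [[0,0,0,1,0,0,0],[0,0,0,1,0,0,0],[0,0,0,0,0,0,0],[0,0,0,0,0,0,0]]}}

```text
time_s: 12.8
tool_pos: [0.472, 0.3077, 0.0717]
tool_rot: [180.0, 0.0, 155.0]
force: [0.1, 0.0, 0.3]
grip_width: 0.0008
```

{"op": "send_rows", "data": {"plan": [[0,0,0,-10,0,0,0],[0,0,0,-40,0,0,0],[0,0,0,-45,0,0,0],[0,0,0,-30,0,0,0],[0,22,20,0,0,0,0],[0,22,20,0,0,0,0],[0,22,20,0,0,0,0],[0,22,20,0,0,0,0],[0,22,20,0,0,0,0],[0,0,0,0,0,0,0],[0,0,0,0,0,0,0]]}}

```text
time_s: 13.9
tool_pos: [0.4143, 0.4452, 0.1971]
tool_rot: [-180.0, 0.0, 155.1]
force: [0.0, 0.2, -0.3]
grip_width: 0.0005
```

```bash
python3 - <<'E'
from h import *
a=save("top","top1"); b=save("scene","scene1"); w=save("wrist","wr1")
for c in("top","scene"):
  im=[cv2.cvtColor(cv2.imread(f"pics/{c}{k}.png"),cv2.COLOR_BGR2GRAY).astype(float) for k in(0,1)]
  for n,p,zs in(("wide",(.5355,.100),(.048,.040)),("square",(.517,-.0718),(.06,.052)),("tall",(.4725,.306),(.08,.072))):
    u,v=map(int,np.round(proj(c,[*p,zs[0]])))
    for k in(0,1):
        w_=im[k][v-9:v+10,u-9:u+10]; n_,lab,st,ce=cv2.connectedComponentsWithStats((w_<70).astype(np.uint8))
        i=min(range(1,n_),key=lambda i:np.hypot(*(ce[i]-9))-.05*st[i,4]) if n_>1 else 0
        print(c,n,k,st[i,4],(ce[i]+[u-9,v-9]).round(1),"expected px",np.round(proj(c,[*p,zs[k]]),1))
cv2.imwrite("pics/v2.png",np.hstack([cv2.resize(a[95:275,100:300],(400,360)),cv2.resize(b[100:280,150:350],(400,360))])[:,:,::-1])
print(env.get_obs()["time_s"],env.get_obs()["tool_pos"])
E
```

```text
top wide 0 57 [203.2 190.6] expected px [203.5 190.4]
top wide 1 50 [203.4 190.7] expected px [203.8 190.5]
top square 0 58 [262.5 196.1] expected px [262.8 195.8]
top square 1 52 [262.4 196.4] expected px [262.7 196. ]
top tall 0 71 [129.5 212.7] expected px [128.8 212.7]
top tall 1 84 [129.5 212.8] expected px [129.6 212.8]
scene wide 0 12 [238.5 175. ] expected px [238.6 172.9]
scene wide 1 6 [238.5 175.7] expected px [238.6 174.6]
scene square 0 17 [254.9 199.7] expected px [254.6 197.8]
scene square 1 8 [254.5 200.5] expected px [254.5 199.6]
scene tall 0 10 [204.2 146. ] expected px [203.5 143.9]
scene tall 1 9 [204.2 146.6] expected px [203.6 145.6]
14.05 [0.41579916 0.44346446 0.1971761 ]
```

View pics/v2.png

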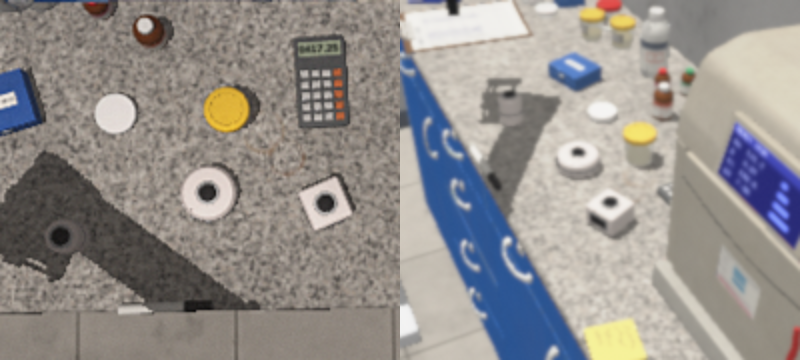

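In the after-view all three plungers sit visibly lower in the scene picture: wide at (238,176), square at (254,200), tall at (204,147). In the top picture no timer and no bystander has moved, and the arm is clear. Handing in.

```bash
python3 -c "
from cell import env
print(env.sign_off())"
```

```text
the job is handed in; nothing more can be done
None
```

I pressed the three timers in the order wide, square, tall, using the closed fingertips. Each press took the plunger to about 8.3 mm down by the tool height, with the measured force about 3 N at most. I then drew the arm clear and handed the job in at about 14 s.

- **Timers:** in the top camera the plunger centres stayed within about 0.3 px of where they started, so no timer shifted measurably. In the scene camera the black buttons had visibly sunk.
- **Bystanders:** the dish, cup, calculator and marker look unmoved. I judged this by eye only.
- **Weaker check:** the scene-camera blobs are only 6–17 px, and they moved 0.6–0.8 px where I expected about 1.7 px. That confirms the direction but not the depth. At the end the tall timer also stood in the arm's shadow. The 8.3 mm depth therefore rests on the measured tool heights and the contact forces. For the wide timer a wrist-camera view also agreed with a face height of about 40 mm.

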